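# Put the tested samples away by kind

## Robot

A 6-joint arm with a two-finger parallel gripper is mounted at the origin on a cart in front of the work surface, level with it; the furniture and walls round the work are solid. World frame = base frame: x ahead of the robot, y to its left, z up, the work surface at z = 0. Lengths are in mm, angles in rad, forces in N, time in s.
With the tool pointing down it reaches from about 300 to 775 mm from the base axis. Payload 14.6 kg.
Tool frame: the origin (TCP) lies midway between the tips of the shut fingers; the grasp point (between the pads) lies 19 mm behind it; z points along the fingers, y is the line along which they close (so a half turn about z gives the same grasp; the last joint's range is limited). The gripper opens to 94 mm and grips with 3 to 60 N. Pads are 16 mm wide; open, the fingers measure 119 mm over their backs; the gripper's body (75 mm by 177 mm) begins 78 mm behind the grasp point.
Start: joints at [1.226, 0.3, 1.521, -0, 1.321, -0.067], TCP at [150.83, 528.904, 205.446] pointing down, gripper open.
Joint ranges: [-3.03, 3.03], [-0.79, 2.21], [0.23, 2.52], [-1.04, 4.18], [0, 3.07], [-2.55, 2.55]. Speed limits (rad/s): [2.22, 2.22, 2.57, 3.14, 3.14, 3.14].

## Interface

Orientations are given as [roll, pitch, yaw] about the fixed x, y, z axes, in that order (R = Rz(yaw) Ry(pitch) Rx(roll)).
In Python, from cell import manip gives the robot as it stands.
- The arm moves only by the shell command python3 -m creep 'ROWS' [OPENING] [FORCE]. ROWS is text: rows parted by semicolons, each of 6 numbers parted by spaces: the shift along the tool's x, y, z normalised to -1 to 1, where 1 is 4 cm, then the turn, a rotation vector about the tool's x, y, z normalised to -1 to 1, where 1 is pi rad. In form: dx dy dz ax ay az; .... A call has 1 to 20 rows; each row shifts and turns the commanded pose from where the row before left it, along the tool's axes as they then stand; what a row does not reach is not made up. A row lasts 1/8 s, in which the tool goes at most 62.5 mm and 10.7 degrees, less where a joint would pass 70% of its speed; a pose out of reach is approached as far as the arm can. A call with a number of a shift or a turn outside -1 to 1 is refused whole. A call with a gripper value outside its range is refused whole. OPENING is the closure, from 0 (fully open) to 1 (shut), set as the call begins (- or left out, the last holds). The fingers move at their own pace and stop on an object; FORCE is the grip in N (left out, the last holds). Time passes only in rows, so rows that do not move let the fingers close. It gives the time, the measured TCP pose, the force, the opening and the grip force at its end, in the units of the state.
- manip.read_state(): the state, without advancing time (a new reading comes with each control period).
- manip.camera(name): name is "side" or "top" or "wrist"; returns a dict with "color" (400x640x3 uint8, red, green, blue), "range_z" (400x640 float32, mm along the optical axis (not along the pixel's ray), 0 where there is no reading), "camera_matrix" (3x3 intrinsics, pixels), "k1" (the pictures are not rectified: a ray, as slopes to the right and down, at radius r is drawn at 1 + k1 r^2 times it, then the intrinsics apply), "T" (4x4, takes a point from camera to world coordinates). Camera axes: x right, y down, z forward; pixel columns grow to the right and rows downward; lengths in mm; the calibration is good to about 2 mm. A picture is of the moment at which its call begins.
- manip.sign_off(): hands the job in; it is judged then, once.
The state is a dict: "clock": time; "joints": joint angles; "qd": joint speeds; "effort": joint torques, N m; "eef_pos": TCP position; "eef_rot": TCP orientation; "wrist_force": force on the tool from outside, world axes, zero at the start; "moment": the same for the moment, N m; "finger_gap": finger opening in mm; "finger_force": force on a finger pad.
Only numpy, scipy, OpenCV 4.12 (cv2) and the standard library are available. Lean on these libraries where they do the work, as an engineer would, in place of code of your own. Each camera call takes 0.05 s, during which the arm holds its last target. There are 200 camera calls.

## Task

Testing is over: put the four samples on the bench away, each in the free place of the holder made for its kind. The cylindrical cell goes beside the cells in the three-bay box, the powder vial beside the vial in the two-bay box, the prismatic cell (now held in the sprung clamp, only its top edge exposed) in the empty front bay of the prismatic rack, and the pouch cell with its carrier flat in the shallow notched tray with its length along the tray. Set each one down rather than dropping it, the cylindrical cell, vial and prismatic cell standing upright on their bay floors, keep the vial upright on the way, and let go of everything.

Things in the scene. Friction and masses are not known exactly. Their poses are not given: they have to be found in the camera images.
- round_cell: The loose cylindrical cell standing upright by itself in the row nearest the robot (more stand in the box and far to the left): green, 18 mm diameter, 66 mm tall, about 50 g. Origin at the centre of its underside, z up. Grip it round the upper half. It goes in the free bay of cell_box.
- vial: The loose sample vial standing upright by itself in the row nearest the robot (more stand in the box and far to the left): clear glass with dark powder and a black screw cap, 26 mm diameter, 59 mm tall, about 30 g. Origin at the centre of its underside, z up. It goes in the free bay of vial_box.
- prismatic_cell: Prismatic cell, flat aluminium can 12 mm thick (x), 48 wide (y), 72 tall (z; can ends at 70, terminals above), 100 g; origin: centre of underside. Starts standing in the clamp, foot 8 mm and top 80 mm above the bench; 30 mm of it is clear above the jaws: grip there across the 12 mm, pull straight up against a few N of drag. Stands in prism_rack's front bay, thickness along the rack's x.
- pouch_cell: Pouch cell lying in its handling carrier flat on the bench: a grey open plastic carrier 112 mm long (x), 60 wide (y), 12 high, with a silver-white pouch cell fixed in it (two thin tabs at the +x end); together about 95 g. Origin: centre of the carrier's underside. Grip the carrier across its 60 mm width, at its middle. Goes flat in pouch_tray, tabs to either end.
- clamp: Sprung clamp, aluminium, fixed: base 112 x 72 x 8 mm, two upright jaws 62 mm wide and up to 48 mm high, the prismatic cell in the 12 mm gap between them, two rods with coil springs behind one jaw. Origin on the underside below the middle of the gap; x across the gap (springs at -x), y along it. All of it is lower than 50 mm.
- cell_box: White box for cylindrical cells, fixed: 42 (x) x 120 (y) x 30 mm high, three bays in a row along y, each 36 x 36 mm inside, floor 3 mm above the bench. Origin: centre of the underside. The middle and -y bays hold a standing 66 mm cell; the free bay's centre is at x = 0, y = +39 mm. Blank label on the -x side. Fingers along the box's x stay clear of the neighbour.
- vial_box: White box for vials, fixed: 50 (x) x 97 (y) x 24 mm high, two bays in a row along y, each 44 x 44 mm inside, floor 3 mm above the bench. Origin: centre of the underside. The +y bay holds a vial; the free bay's centre is at x = 0, y = -23.5 mm. Blank label on the -x side. Fingers along the box's x stay clear of the neighbour.
- prism_rack: White rack for prismatic cells, fixed: 75 (x) x 74 (y) x 34 mm high, two bays one behind the other along x, each 33 (x) x 68 (y) mm inside, floor 3 mm above the bench. Origin: centre of the underside. The rear (+x) bay holds a cell standing against its rear wall; the free front bay's centre is at x = -18 mm, y = 0. Blank label on the -x side.
- pouch_tray: Shallow white tray for a pouch-cell carrier, fixed: inside 132 (x) x 80 (y) mm, floor 3 mm above the bench, walls 3 mm thick and 13 mm high, a 60 mm wide notch in the middle of each long side (y = +-40 mm, x = -30 to +30 mm) that lets the fingers down beside the carrier. Origin: centre of the underside.

How it is judged (in metres and radians):
At the end, for the whole second after the job is handed in: Cylindrical cell and vial stand in the free bays of their boxes (within 12 mm of bay centre), the prismatic cell in its rack's front bay (14 mm), the pouch carrier lies in its tray (15 mm); all down on the holder's floor (8 mm), tilted under 0.12 rad, at rest, released (x of round_cell in the frame of cell_box between -0.012 and 0.012 m and y of round_cell in the frame of cell_box between 0.027 and 0.051 m and z of round_cell in the frame of cell_box below 0.008 m and angle between each of round_cell, vial, prismatic_cell, pouch_cell's own z axis and vertical below 0.12 rad and linear speed of each of round_cell, vial, prismatic_cell, pouch_cell below 0.02 m/s and angular speed of each of round_cell, vial, prismatic_cell, pouch_cell below 0.2 rad/s and contact force between the fingers and round_cell below 0.05 N and x of vial in the frame of vial_box between -0.012 and 0.012 m and y of vial in the frame of vial_box between -0.0355 and -0.0115 m and z of vial in the frame of vial_box below 0.008 m and contact force between the fingers and vial below 0.05 N and x of prismatic_cell in the frame of prism_rack between -0.032 and -0.004 m and y of prismatic_cell in the frame of prism_rack between -0.014 and 0.014 m and z of prismatic_cell in the frame of prism_rack below 0.008 m and contact force between the fingers and prismatic_cell below 0.05 N and x of pouch_cell in the frame of pouch_tray between -0.015 and 0.015 m and y of pouch_cell in the frame of pouch_tray between -0.015 and 0.015 m and z of pouch_cell in the frame of pouch_tray below 0.008 m and contact force between the fingers and pouch_cell below 0.05 N); the robot touches nothing.
It fails at once if the cylindrical cell is dropped: it falls freely by more than about 3 cm (linear speed of round_cell above 0.75 m/s and contact force between the fingers and round_cell below 0.01 N).
It fails at once if the vial is dropped: it falls freely by more than about 3 cm (linear speed of vial above 0.75 m/s and contact force between the fingers and vial below 0.01 N).
It fails at once if the prismatic cell is dropped: it falls freely by more than about 3 cm (linear speed of prismatic_cell above 0.75 m/s and contact force between the fingers and prismatic_cell below 0.01 N).
It fails at once if the pouch cell is dropped: it falls freely by more than about 3 cm (linear speed of pouch_cell above 0.75 m/s and contact force between the fingers and pouch_cell below 0.01 N).
It fails at once if the vial is tipped more than 40 degrees (angle between vial's own z axis and vertical above 0.7 rad).
It also fails if it takes over 115 s, if anything falls off the work surface, if the arm or the gripper's body presses on something with over 40 N, if the wrist force passes 120 N, or if a joint passes its speed limit or range.

## Working session

There is one attempt and no reset: what is moved stays moved. The work goes in short steps, Python scripts to look and compute and a shell command to move; the robot and the scene stay as the last step left them, time stands still between calls to the robot, and variables do not carry over. Pictures are saved under pics/ and viewed, at most 14 in all, crops included, and the job is handed in when it is done.

```bash
mkdir -p pics
cat > h.py <<'E'
import numpy as np, cv2
from cell import manip
def snap(n,f):
    c=manip.camera(n); cv2.imwrite(f'pics/{f}.png',cv2.cvtColor(c['color'],cv2.COLOR_RGB2BGR)); np.savez(f'pics/{f}.npz',**c); return c
def cloud(c):
    K=np.array(c['camera_matrix']);k1=float(c['k1']);z=c['range_z'].astype(float);h,w=z.shape
    u,v=np.meshgrid(np.arange(w),np.arange(h))
    p=cv2.undistortPoints(np.stack([u,v],-1).reshape(-1,1,2).astype(float),K,np.array([k1,0,0,0.])).reshape(h,w,2)
    P=np.concatenate([p*z[...,None],z[...,None]],-1)
    T=np.array(c['T']); W=P@T[:3,:3].T+T[:3,3]; W[z==0]=np.nan
    return W
E
python3 - <<'E'
from h import *
s=manip.read_state();print(s)
for n in('top','side','wrist'):
    c=snap(n,n+'0');print(n,c['T'],c['camera_matrix'],c['k1'])
E
```

```text
{'clock': 0.0, 'joints': array([ 1.22639522e+00,  3.00463848e-01,  1.52157554e+00, -4.75050852e-06,
        1.32075336e+00, -6.65861513e-02]), 'qd': array([-0.00024343,  0.00022528,  0.00027894,  0.00119929,  0.00133594,
        0.00059289]), 'effort': array([-3.27615311e-06, -5.31790030e+01, -3.52765703e+01,  7.08995503e-02,
        2.41306279e-02, -5.54486394e-05]), 'eef_pos': array([150.74384156, 528.65265715, 204.89267046]), 'eef_rot': array([-3.14039491e+00, -7.52596065e-05,  2.86377883e+00]), 'wrist_force': array([ 0.09475774, -0.9522427 , -1.23745658]), 'moment': array([ 0.03258591,  0.02787494, -0.0137186 ]), 'finger_force': 0.0, 'finger_gap': 94.29585700836766}
top [[ 2.18442997e-02 -9.79135130e-01  2.02032732e-01  2.73071002e+02]
 [-9.99750195e-01 -2.23495020e-02 -2.19467582e-04 -1.15360846e+02]
 [ 4.73021936e-03 -2.01977469e-01 -9.79378745e-01  1.30937393e+03]
 [ 0.00000000e+00  0.00000000e+00  0.00000000e+00  1.00000000e+00]] [[468.40676008   0.         317.51632733]
 [  0.         468.40676008 207.21176235]
 [  0.           0.           1.        ]] -0.09830711076439241
side [[ 9.95470616e-01  7.75986443e-02 -5.49245205e-02  5.72986062e+02]
 [ 9.30583144e-02 -6.77129573e-01  7.29955951e-01 -9.97716980e+02]
 [ 1.94525751e-02 -7.31760884e-01 -6.81283792e-01  8.66689790e+02]
 [ 0.00000000e+00  0.00000000e+00  0.00000000e+00  1.00000000e+00]] [[496.7269102    0.         315.582511  ]
 [  0.         496.7269102  196.74092477]
 [  0.           0.           1.        ]] -0.06081467724965225
wrist [[ 2.74114555e-01  9.35129937e-01  2.24484325e-01  8.40356912e+01]
 [ 9.61696653e-01 -2.66330512e-01 -6.48660674e-02  5.47043905e+02]
 [-8.71176362e-04  2.33666557e-01 -9.72316400e-01  3.84375434e+02]
 [ 0.00000000e+00  0.00000000e+00  0.00000000e+00  1.00000000e+00]] [[281.49573271   0.         317.11560721]
 [  0.         281.49573271 199.00935923]
 [  0.           0.           1.        ]] -0.037862454487180314
```

View pics/top0.png

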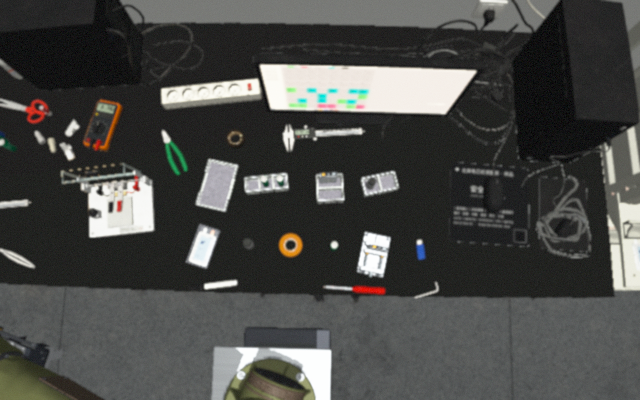

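View pics/side0.png

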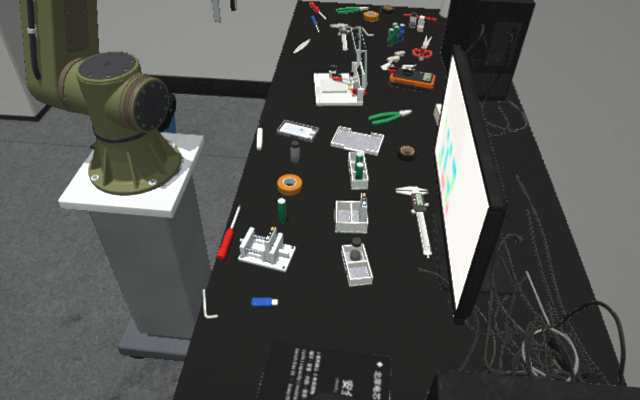

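The top view shows, left to right, the front row: pouch (203,245), vial (248,243), a roll of tape, round cell (334,244) and clamp (373,255). Behind them are the tray (217,185), cell box (266,183), rack (330,186) and vial box (380,183). The side view confirms this: cells fill the box's right part, and the rack's rear bay is occupied.

Run:
```python
from h import *
def rep(c,name,boxes):
    W=cloud(c)
    for n,(u0,u1,v0,v1,zl,zh) in boxes.items():
        P=W[v0:v1,u0:u1].reshape(-1,3);P=P[(P[:,2]>zl)&(P[:,2]<zh)]
        if len(P)<5: print(n,len(P));continue
        r=cv2.minAreaRect(P[:,:2].astype(np.float32))
        print(name,n,len(P),'c',np.round(r[0],1),'size',np.round(r[1],1),'ang',round(r[2],1),'z',np.round(np.percentile(P[:,2],[5,50,95]),1))
c=dict(np.load('pics/top0.npz'))
W=cloud(c);print('table z',np.nanmedian(W[200:230,280:310,2]))
rep(c,'top',{'pouch':(183,226,218,275,6,30),'vial':(238,260,232,254,40,75),'round':(325,345,234,254,45,80),'clamp':(352,395,226,282,4,100),'clampj':(352,395,226,282,30,100),'prism':(352,395,226,282,62,100),'tray':(190,243,152,216,6,30),'cbox':(238,293,168,200,15,35),'cells':(238,293,160,200,50,80),'rack':(310,350,165,207,20,40),'rcell':(310,350,160,207,55,90),'vbox':(355,403,165,200,12,30),'vv':(355,403,160,200,40,70),'tape':(275,305,230,260,5,50)})
cv2.imwrite('pics/topz.png',cv2.resize(cv2.imread('pics/top0.png')[150:290,180:405],None,fx=3.5,fy=3.5,interpolation=cv2.INTER_CUBIC))
```

```text
table z -0.679012153490703
top pouch 532 c [426.3 197.7] size [144.2 113. ] ang 3.3 z [ 6.3  9.1 13.8]
top vial 67 c [429.6  73. ] size [20.4 20.5] ang 1.5 z [40.4 56.8 60.5]
top round 42 c [ 427.9 -161.9] size [16.6 16.3] ang 0.0 z [57.1 63.6 67.6]
top clamp 1050 c [ 414.4 -275.6] size [155.2 116.1] ang 0.5 z [ 4.6 12.7 76.3]
top clampj 411 c [ 398.4 -272.3] size [62.4 96.4] ang 79.3 z [31.3 45.8 79.7]
top prism 93 c [ 421.7 -280.4] size [47.4 12.3] ang 78.9 z [68.1 77.  81.2]
top tray 307 c [608.6 175. ] size [182.1 141.1] ang 4.3 z [ 6.1  8.3 15.5]
top cbox 264 c [604.1  32.2] size [ 46.  120.1] ang 7.0 z [16.5 26.3 33.2]
top cells 89 c [607.3  12.6] size [20.1 58.3] ang 4.2 z [57.  65.4 70.7]
top rack 212 c [ 593.6 -147.9] size [77.8 74.1] ang 3.5 z [22.2 30.5 36.8]
top rcell 97 c [ 620.2 -143.8] size [12.6 47.1] ang 4.1 z [57.3 71.7 76.9]
top vbox 224 c [ 612.5 -290.7] size [53.7 98.7] ang 13.4 z [13.4 20.6 26.9]
top vv 67 c [ 608.2 -263.9] size [20.9 21.3] ang 15.7 z [41.9 58.1 64.8]
top tape 333 c [430.8 -39.9] size [69.8 81.5] ang 2.2 z [10.4 18.1 23.3]
```

View pics/topz.png

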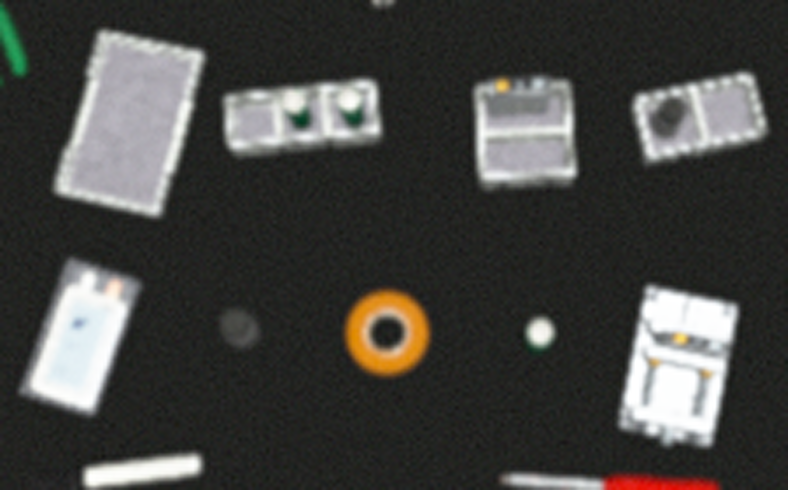

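The enlarged view shows the free bays: the left (+y) bay of the cell box, the right (-y) bay of the vial box and the front bay of the rack. The tray and pouch are both yawed by about -15°. Next I refine their poses from colour edges projected onto their planes.

```bash
cat >> h.py <<'E'
def toplane(c,uv,z):
    K=np.array(c['camera_matrix']);T=np.array(c['T'])
    p=cv2.undistortPoints(np.asarray(uv,float).reshape(-1,1,2),K,np.array([float(c['k1']),0,0,0.])).reshape(-1,2)
    d=np.c_[p,np.ones(len(p))]@T[:3,:3].T
    return T[:3,3]+d*((z-T[2,3])/d[:,2])[:,None]
def rect(c,box,z,thr=70):
    u0,u1,v0,v1=box
    g=cv2.cvtColor(c['color'],cv2.COLOR_RGB2GRAY)[v0:v1,u0:u1]
    m=(g>thr).astype(np.uint8)
    n,l,s,_=cv2.connectedComponentsWithStats(m); k=1+np.argmax(s[1:,4])
    v,u=np.where(l==k); P=toplane(c,np.c_[u+u0,v+v0],z)[:,:2].astype(np.float32)
    r=cv2.minAreaRect(P); return np.round(r[0],1),np.round(r[1],1),round(r[2],1),s[k,4]
def zz(c,box,zl,zh):
    u0,u1,v0,v1=box;P=cloud(c)[v0:v1,u0:u1].reshape(-1,3);P=P[(P[:,2]>zl)&(P[:,2]<zh)]
    r=cv2.minAreaRect(P[:,:2].astype(np.float32)); return np.round(r[0],1),np.round(r[1],1),round(r[2],1),len(P)
E
python3 - <<'E'
from h import *
c=dict(np.load('pics/top0.npz'))
for n,b,z in [('pouch',(183,226,218,275),10),('tray',(190,243,152,216),11),('cbox',(238,293,168,200),28),('rack',(310,350,168,207),30),('vbox',(355,403,165,200),22),('clampbase',(352,395,226,282),20),('round',(325,345,234,254),66)]: print(n,rect(c,b,z))
W=cloud(c).reshape(-1,3)
for n,y0,y1 in(('L',0,350),('R',-450,0)):
    P=W[(W[:,2]>90)&(W[:,1]>y0)&(W[:,1]<y1)&(W[:,0]>300)]; print(n,np.percentile(P[:,0],[0,1,5]),P[:,2].max())
E
```

```text
pouch (array([423.6, 203.7]), array([ 66.6, 116.4]), 73.3, np.int32(963))
tray (array([601.5, 174.9]), array([ 97.6, 147.6]), 78.3, np.int32(1635))
cbox (array([603.9,  31.6]), array([ 56.5, 128.1]), 7.4, np.int32(832))
rack (array([ 596.2, -148.2]), array([92.9, 81.8]), 1.3, np.int32(895))
vbox (array([ 612.6, -290. ]), array([ 62.4, 106.4]), 13.6, np.int32(753))
clampbase (array([ 408.5, -272.3]), array([ 78.9, 123.4]), 79.0, np.int32(1224))
round (array([ 429. , -161.9]), array([24.2, 21.4]), 1.0, np.int32(69))
L [781.68359784 782.8168191  784.09480534] 393.28011540542343
R [779.82229396 782.21572172 784.45357247] 393.1078137865253
```

```bash
python3 -m creep '0 0 0 0 0 0'
```

```text
clock: 0.28
eef_pos: [150.8, 528.8, 205.3]
eef_rot: [-3.141, -0.0, 2.864]
wrist_force: [0.3, 0.6, 0.1]
finger_gap: 94.2
finger_force: 0.0
```

```bash
python3 -m creep '-.88 -.595 .1 0 0 0;-.88 -.595 .1 0 0 0;-.88 -.595 .1 0 0 0;-.88 -.595 .1 0 0 0;-.88 -.595 .1 0 0 0;-.88 -.595 .1 0 0 0;-.88 -.595 .1 0 0 0;-.88 -.595 .1 0 0 0;-.88 -.595 .1 0 0 0;-.88 -.595 .1 0 0 0;0 0 0 0 0 0;0 0 0 0 0 0;0 0 0 0 0 0' 0
python3 - <<'E'
from h import *
c=snap('wrist','w1')
print(c['T'])
E
```

```text
clock: 1.9
eef_pos: [423.6, 204.3, 165.6]
eef_rot: [3.141, 0.0, 2.865]
wrist_force: [1.0, 0.1, -0.0]
finger_gap: 93.8
finger_force: 0.0
[[ 2.72948554e-01  9.35337588e-01  2.25039291e-01  3.56750028e+02]
 [ 9.62028573e-01 -2.65456858e-01 -6.35112694e-02  2.22323375e+02]
 [ 3.33745522e-04  2.33829537e-01 -9.72277551e-01  3.45004372e+02]
 [ 0.00000000e+00  0.00000000e+00  0.00000000e+00  1.00000000e+00]]
```

View pics/w1.png

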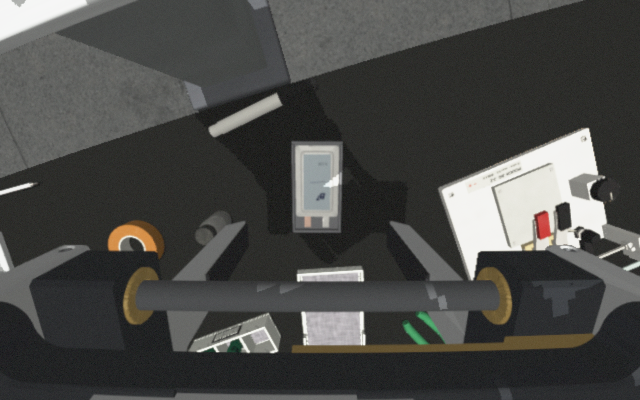

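The wrist view shows the pouch carrier squarely in line with the tool, with corners near (292,142), (342,142), (341,232) and (292,232).

Run:
```python
from h import *
c=dict(np.load('pics/w1.npz'))
P=toplane(c,[(292,142),(342,142),(341,232),(292,232)],12);print(P.round(1),P.mean(0),P[3]-P[0],P[2]-P[1])
print(rect(c,(280,355,134,240),12,60), zz(c,(280,355,134,240),7,30))
```

```text
[[360.3 191.1  12. ]
 [376.2 247.   12. ]
 [482.9 217.8  12. ]
 [466.1 158.7  12. ]] [421.37310035 203.63382494  12.        ] [105.83934559 -32.39918637   0.        ] [106.74124941 -29.23948245   0.        ]
(array([420.8, 203.6]), array([ 61. , 111.9]), 74.0, np.int32(4636)) (array([421.1, 203.9]), array([ 60.8, 110.2]), 74.0, 2787)
```

```bash
python3 -m creep '.06 -.03 .9 0 0 0;0 0 .9 0 0 0;0 0 .9 0 0 0;0 0 .6 0 0 0;0 0 .4 0 0 0;0 0 .2 0 0 0;0 0 .14 0 0 0;0 0 0 0 0 0;0 0 0 0 0 0' 0; python3 -m creep '0 0 0 0 0 0;0 0 0 0 0 0;0 0 0 0 0 0;0 0 0 0 0 0;0 0 0 0 0 0;0 0 0 0 0 0;0 0 0 0 0 0;0 0 0 0 0 0' 1 25
```

```text
clock: 3.08
eef_pos: [421.7, 203.1, 4.4]
eef_rot: [3.141, 0.001, 2.864]
wrist_force: [-0.1, -0.1, -0.2]
finger_gap: 93.7
finger_force: 0.0
clock: 4.08
eef_pos: [421.5, 203.0, 3.9]
eef_rot: [3.142, 0.0, 2.864]
wrist_force: [-0.5, 0.2, 1.7]
finger_gap: 59.4
finger_force: 25.0
```

```bash
python3 -m creep '0 0 -.3 0 0 0;0 0 -.6 0 0 0;0 0 -.8 0 0 0;0 0 -.8 0 0 0;0 0 0 0 0 0;0 0 0 0 0 0'
python3 - <<'E'
from h import *
c=dict(np.load('pics/w1.npz'))
P=toplane(c,[(297,270),(363,267),(364,345)],13);print(P.round(1));e=P[1]-P[0];print(np.linalg.norm(e),np.degrees(np.arctan2(e[1],e[0]))-90)
c=dict(np.load('pics/top0.npz'));print(rect(c,(190,243,152,216),13,110),rect(c,(190,243,152,216),13,150))
E
```

```text
clock: 4.82
eef_pos: [421.0, 202.8, 103.3]
eef_rot: [-3.141, -0.001, 2.864]
wrist_force: [0.1, 0.0, -1.1]
finger_gap: 59.2
finger_force: 25.0
[[517.4 149.8  13. ]
 [536.7 233.   13. ]
 [654.4 206.4  13. ]]
85.45079256966507 -13.043721891451938
(array([600.5, 174.3]), array([ 93.9, 143.8]), 78.3, np.int32(1542)) (array([600.6, 174.2]), array([ 91.4, 141. ]), 78.2, np.int32(1466))
```

Run:
```python
import cv2
a=cv2.imread('pics/w1.png')[255:350,285:380];cv2.imwrite('pics/w1z.png',cv2.resize(a,None,fx=6,fy=6,interpolation=2))
```

```text
(no output)
```

View pics/w1z.png

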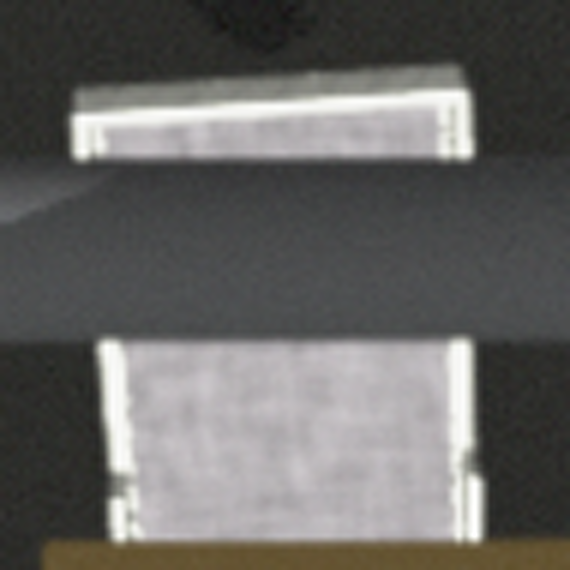

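The zoom shows the tray's near rim corners at (297.2,273.8) and (363.3,270.0) in the full picture.

Run:
```python
from h import *
c=dict(np.load('pics/w1.npz'))
P=toplane(c,[(297.2,273.8),(363.3,270.)],13)[:,:2];e=P[1]-P[0];n=np.array([e[1],-e[0]])/np.linalg.norm(e)
print(P,np.linalg.norm(e),np.degrees(np.arctan2(n[1],n[0])),P.mean(0)+69*n)
```

```text
[[522.7165557  148.44166749]
 [540.98875276 232.39411224]] 85.9179036346901 -12.27889203053024 [599.27420949 175.74363055]
```

```bash
python3 -m creep '-.6 .07 0 0 0 0;-.8 .1 0 0 0 0;-.9 .11 0 0 0 0;-.9 .11 0 0 0 0;-.8 .1 0 0 0 0;-.5 .06 0 0 0 -.0217;0 0 0 0 0 0;0 0 0 0 0 0;0 0 0 0 0 0'
```

```text
clock: 5.95
eef_pos: [599.9, 175.0, 103.7]
eef_rot: [-3.141, -0.0, 2.932]
wrist_force: [0.4, 0.3, -2.0]
finger_gap: 59.7
finger_force: 25.0
```

```bash
python3 -m creep '0 0 .6 0 0 0;0 0 .7 0 0 0;0 0 .5 0 0 0;0 0 .3 0 0 0;0 0 .15 0 0 0;0 0 .1 0 0 0;0 0 .05 0 0 0;0 0 0 0 0 0;0 0 0 0 0 0'
```

```text
clock: 7.08
eef_pos: [600.7, 174.9, 8.2]
eef_rot: [3.141, 0.0, 2.932]
wrist_force: [-0.5, -0.4, -0.8]
finger_gap: 60.0
finger_force: 25.0
```

```bash
python3 -m creep '0 0 .03 0 0 0;0 0 0 0 0 0' ; python3 -m creep '0 0 0 0 0 0;0 0 0 0 0 0;0 0 0 0 0 0;0 0 0 0 0 0' .15; python3 -m creep '0 0 -.3 0 0 0;0 0 -.8 0 0 0;0 0 -.8 0 0 0;0 0 -.8 0 0 0;0 0 0 0 0 0;0 0 0 0 0 0'
python3 - <<'E'
from h import *
c=snap('top','t2');print(rect(c,(190,243,152,216),13,110),c['color'].shape)
c=snap('wrist','w2')
E
```

```text
clock: 7.32
eef_pos: [600.7, 174.9, 6.9]
eef_rot: [3.141, 0.0, 2.932]
wrist_force: [-0.6, -0.4, 2.4]
finger_gap: 59.8
finger_force: 25.0
clock: 7.82
eef_pos: [600.5, 174.8, 6.6]
eef_rot: [-3.142, -0.0, 2.932]
wrist_force: [-0.2, 0.6, 0.2]
finger_gap: 79.4
finger_force: 0.0
clock: 8.57
eef_pos: [600.3, 174.7, 114.3]
eef_rot: [-3.141, -0.0, 2.932]
wrist_force: [-0.3, -0.7, -0.8]
finger_gap: 79.7
finger_force: 0.0
(array([579.5, 170.3]), array([40.3, 65.6]), 79.8, np.int32(255)) (400, 640, 3)
```

View pics/w2.png

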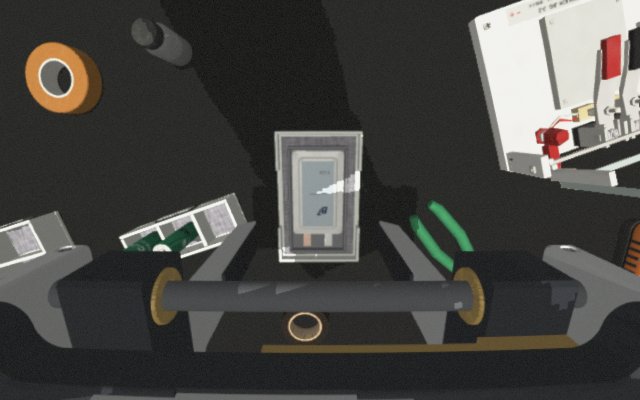

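The wrist view shows the pouch carrier lying inside the tray rim (275–362, 131–262), so it was released cleanly. The vial is next.

```bash
python3 -m creep '0 0 0 0 0 .0512;0 0 0 0 0 .0512;0 0 0 0 0 .0512;0 0 0 0 0 .0512;0 0 0 0 0 .0512;0 0 0 0 0 .0512;0 0 0 0 0 .0512;0 0 0 0 0 0;-.245 -.793 0 0 0 0;-.245 -.793 0 0 0 0;-.245 -.793 0 0 0 0;-.245 -.793 0 0 0 0;-.245 -.793 0 0 0 0;-.245 -.793 0 0 0 0;0 0 0 0 0 0;0 0 0 0 0 0;0 0 0 0 0 0' 0;python3 - <<'E'
from h import *
c=snap('wrist','w3')
W=cloud(c);P=W.reshape(-1,3)
def near(x,y,r,zl,zh):
    m=(np.hypot(P[:,0]-x,P[:,1]-y)<r)&(P[:,2]>zl)&(P[:,2]<zh); Q=P[m]; 
    if len(Q)<6: return len(Q)
    return cv2.minEnclosingCircle(Q[:,:2].astype(np.float32)),np.median(Q,0),len(Q)
print(near(429,73,40,52,70)); print(near(429,-162,40,55,75))
E
```

```text
clock: 10.8
eef_pos: [429.7, 73.6, 114.5]
eef_rot: [-3.141, -0.0, 1.807]
wrist_force: [-0.0, 0.4, 0.5]
finger_gap: 93.9
finger_force: 0.0
(((429.7839050292969, 73.08238220214844), 10.7421236038208), array([429.80312071,  74.07022819,  58.65416907]), 472)
0
```

View pics/w3.png

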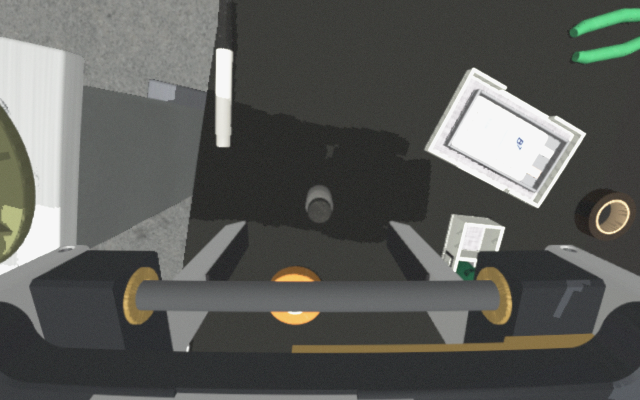

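The vial (319,205) is midway between the open fingers. I descend to TCP z of about 24 and grip.

```bash
python3 -m creep '0 0 .7 0 0 0;0 0 .7 0 0 0;0 0 .5 0 0 0;0 0 .25 0 0 0;0 0 .11 0 0 0;0 0 0 0 0 0;0 0 0 0 0 0' 0; python3 -m creep '0 0 0 0 0 0;0 0 0 0 0 0;0 0 0 0 0 0;0 0 0 0 0 0;0 0 0 0 0 0;0 0 0 0 0 0;0 0 0 0 0 0;0 0 0 0 0 0' 1 12
python3 - <<'E'
from h import *
c=dict(np.load('pics/t2.npz'));c0=dict(np.load('pics/top0.npz'))
for t in(110,150):
  for n,b,z in [('cbox',(238,293,168,200),30),('rack',(310,350,168,207),34),('vbox',(355,403,165,200),24)]: print(t,n,rect(c0,b,z,t))
  print(rect(c,(355,403,165,200),24,t))
E
```

```text
clock: 11.72
eef_pos: [429.6, 73.3, 24.8]
eef_rot: [3.141, 0.0, 1.806]
wrist_force: [-0.0, -0.2, -0.5]
finger_gap: 94.3
finger_force: 0.0
clock: 12.72
eef_pos: [429.2, 73.3, 24.2]
eef_rot: [-3.142, 0.0, 1.806]
wrist_force: [0.7, 0.2, -0.5]
finger_gap: 23.7
finger_force: 12.0
110 cbox (array([603.4,  31.9]), array([ 50.6, 125. ]), 7.2, np.int32(700))
110 rack (array([ 595., -148.]), array([86.3, 78.5]), 3.9, np.int32(801))
110 vbox (array([ 612.6, -290.2]), array([ 56.5, 103.4]), 13.0, np.int32(611))
(array([ 612.4, -290.3]), array([ 57.1, 103.2]), 13.8, np.int32(615))
150 cbox (array([604.9,  32.1]), array([ 46.5, 123.6]), 7.1, np.int32(583))
150 rack (array([ 595.1, -148.1]), array([81., 76.]), 1.3, np.int32(551))
150 vbox (array([ 613.1, -290. ]), array([ 54.4, 100.2]), 13.8, np.int32(524))
(array([ 613.1, -290. ]), array([ 54.4, 100.2]), 13.8, np.int32(532))
```

```bash
python3 -m creep '0 0 -.3 0 0 0;0 0 -.7 0 0 0;0 0 -.8 0 0 0;0 0 -.8 0 0 0;0 0 0 0 0 0;-.5 .11 0 0 0 0;-.9 .2 0 0 0 0;-.9 .2 0 0 0 0;-.9 .2 0 0 0 0;-.9 .2 0 0 0 0;-.9 .2 0 0 0 0;-.9 .2 0 0 0 0;-.9 .2 0 0 0 0;-.9 .2 0 0 0 0;-.9 .2 0 0 0 0;-.9 .2 0 0 0 0;-.9 .2 0 0 0 0;-.5 .11 0 0 0 0;0 0 0 0 0 0;0 0 0 0 0 0';python3 - <<'E'
from h import *
c=snap('wrist','w4')
E
```

```text
clock: 15.22
eef_pos: [624.6, -327.3, 127.8]
eef_rot: [-3.141, -0.001, 1.806]
wrist_force: [0.4, -0.1, -1.0]
finger_gap: 23.7
finger_force: 12.0
```

View pics/w4.png

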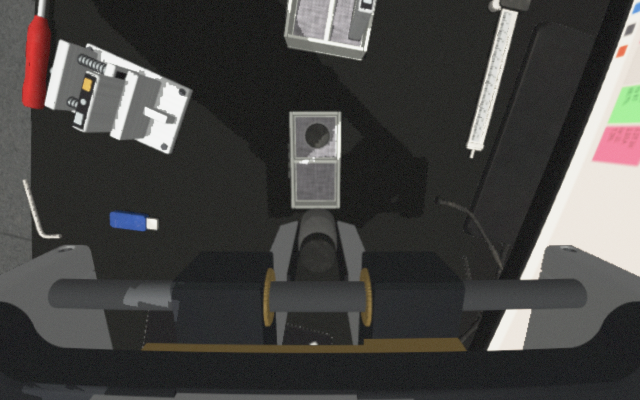

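The vial box's rim is clear of the gripper at (290–341, 112–207). Its free bay is the near one, at row 185, and the vial hangs upright between the fingers.

Run:
```python
from h import *
c=dict(np.load('pics/w4.npz'))
for t in(60,80,110): print(rect(c,(280,350,104,212),24,t))
print(zz(c,(280,350,104,209),18,30))
W=cloud(c);print('rack',rect(c,(275,385,0,65),34,110))
print('vial low pts',np.nanpercentile(W[208:225,300:335].reshape(-1,3),[5,50,95],axis=0))
x=toplane(c,[(290,112),(340.5,112),(340.5,207.5),(291,207.5)],24);print(x.round(1),x.mean(0))
```

```text
(array([ 611.3, -292.5]), array([ 53.4, 100.4]), 13.4, np.int32(4779))
(array([ 611.5, -290.9]), array([52. , 97.1]), 13.5, np.int32(4565))
(array([ 611.5, -290.8]), array([50.2, 95.1]), 13.5, np.int32(2388))
(array([ 611. , -291.6]), array([52.3, 96.7]), 13.7, 1171)
rack (array([ 595.1, -169.9]), array([76.5, 49.9]), 6.3, np.int32(4318))
vial low pts [[ 6.10840713e+02 -3.53604527e+02 -1.44047848e-01]
 [ 6.19839729e+02 -3.17023027e+02  1.18119866e+02]
 [ 6.41735510e+02 -3.15128230e+02  1.39712154e+02]]
[[ 577.  -250.1   24. ]
 [ 624.5 -238.7   24. ]
 [ 648.6 -331.3   24. ]
 [ 598.4 -343.4   24. ]] [ 612.12966199 -290.88919543   24.        ]
```

```bash
python3 -m creep '.367 -.105 0 0 0 0;0 0 0 0 0 0;0 0 .5 0 0 0;0 0 .7 0 0 0;0 0 .6 0 0 0;0 0 .4 0 0 0;0 0 .15 0 0 0;0 0 .08 0 0 0;0 0 .04 0 0 0;0 0 0 0 0 0;0 0 0 0 0 0;0 0 0 0 0 0'
```

```text
clock: 16.77
eef_pos: [617.5, -314.9, 29.7]
eef_rot: [3.141, 0.0, 1.806]
wrist_force: [-0.0, -0.0, -0.5]
finger_gap: 23.8
finger_force: 12.0
```

```bash
python3 -m creep '0 .0 .05 0 0 0;0 0 0 0 0 0;0 0 0 0 0 0'; python3 -m creep '0 0 0 0 0 0;0 0 0 0 0 0;0 0 0 0 0 0;0 0 0 0 0 0' .45; python3 -m creep '0 0 -.3 0 0 0;0 0 -.7 0 0 0;0 0 -.7 0 0 0;0 0 -.8 0 0 0;0 0 0 0 0 0;0 0 0 0 0 0'
python3 - <<'E'
from h import *
c=snap('wrist','w5');P=cloud(c).reshape(-1,3)
Q=P[(np.hypot(P[:,0]-617,P[:,1]+314)<25)&(P[:,2]>50)&(P[:,2]<75)];print(len(Q),np.median(Q,0),cv2.minEnclosingCircle(Q[:,:2].astype(np.float32)))
E
```

```text
clock: 17.15
eef_pos: [617.4, -314.9, 27.4]
eef_rot: [-3.141, -0.0, 1.806]
wrist_force: [0.1, 0.0, -0.1]
finger_gap: 23.4
finger_force: 12.0
clock: 17.65
eef_pos: [617.4, -314.9, 27.5]
eef_rot: [3.142, 0.0, 1.806]
wrist_force: [0.4, 0.0, 0.6]
finger_gap: 51.4
finger_force: 0.0
clock: 18.4
eef_pos: [617.2, -314.7, 127.0]
eef_rot: [-3.141, -0.0, 1.806]
wrist_force: [0.7, 0.9, -0.1]
finger_gap: 51.6
finger_force: 0.0
456 [ 615.94058352 -314.04151009   61.61288498] ((616.1946411132812, -315.20062255859375), 10.679871559143066)
```

Vial standing in its bay (top at z about 62, centred). Next is the prismatic cell.

```bash
python3 -m creep '0 0 0 0 0 .0454;0 0 0 0 0 .0454;0 0 0 0 0 .0454;0 0 0 0 0 0;-.015 -.83 0 0 0 0;-.015 -.83 0 0 0 0;-.015 -.83 0 0 0 0;-.015 -.83 0 0 0 0;-.015 -.83 0 0 0 0;-.015 -.83 0 0 0 0;0 0 0 0 0 0;0 0 0 0 0 0;0 0 0 0 0 0' 0;python3 - <<'E'
from h import *
c=snap('wrist','w6');P=cloud(c).reshape(-1,3)
Q=P[(np.hypot(P[:,0]-421,P[:,1]+280)<40)&(P[:,2]>60)&(P[:,2]<95)];print(len(Q),np.median(Q,0),cv2.minAreaRect(Q[:,:2].astype(np.float32)))
Q=P[(np.hypot(P[:,0]-429,P[:,1]+162)<30)&(P[:,2]>58)&(P[:,2]<75)];print(len(Q),np.median(Q,0))
E
```

```text
clock: 20.08
eef_pos: [421.8, -280.3, 127.2]
eef_rot: [-3.141, -0.0, 1.38]
wrist_force: [0.1, 0.2, 0.4]
finger_gap: 94.2
finger_force: 0.0
781 [ 421.54556078 -278.38147612   78.8969685 ] ((421.1419982910156, -280.9634704589844), (47.034278869628906, 11.354154586791992), 79.11549377441406)
462 [ 427.25465136 -162.82887902   64.45130803]
```

View pics/w6.png

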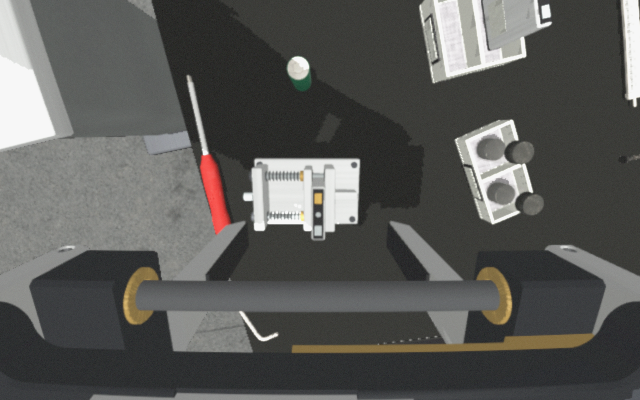

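The cell's top edge (319,212) stands midway between the fingers and parallel to the pads. I go down to TCP z of about 52, grip firmly and pull up slowly.

```bash
python3 -m creep '0 0 .6 0 0 0;0 0 .6 0 0 0;0 0 .4 0 0 0;0 0 .2 0 0 0;0 0 .08 0 0 0;0 0 0 0 0 0;0 0 0 0 0 0' 0; python3 -m creep '0 0 0 0 0 0;0 0 0 0 0 0;0 0 0 0 0 0;0 0 0 0 0 0;0 0 0 0 0 0;0 0 0 0 0 0;0 0 0 0 0 0;0 0 0 0 0 0;0 0 0 0 0 0' 1 40; python3 -m creep '0 0 -.15 0 0 0;0 0 -.2 0 0 0;0 0 -.2 0 0 0'
```

```text
clock: 21.0
eef_pos: [421.5, -280.5, 52.8]
eef_rot: [3.141, 0.0, 1.378]
wrist_force: [-0.7, 0.1, -0.2]
finger_gap: 93.8
finger_force: 0.0
clock: 22.12
eef_pos: [421.6, -280.4, 52.4]
eef_rot: [3.141, 0.0, 1.378]
wrist_force: [2.9, -1.0, -1.8]
finger_gap: 11.8
finger_force: 40.0
clock: 22.5
eef_pos: [421.4, -280.3, 75.0]
eef_rot: [3.141, 0.0, 1.378]
wrist_force: [2.9, -0.7, -2.2]
finger_gap: 11.7
finger_force: 40.0
```

```bash
python3 -m creep '0 0 -.3 0 0 0;0 0 -.5 0 0 0;0 0 -.6 0 0 0;0 0 -.6 0 0 0;0 0 0 0 0 0;.25 .35 0 0 0 0;.49 .69 0 0 0 0;.49 .69 0 0 0 0;.49 .69 0 0 0 0;.49 .69 0 0 0 0;.25 .35 0 0 0 0;0 0 0 0 0 -.041;0 0 0 0 0 -.041;0 0 0 0 0 0;0 0 0 0 0 0';python3 - <<'E'
from h import *
c=snap('wrist','w7')
cv2.imwrite('pics/w7.png',cv2.cvtColor(c['color'],cv2.COLOR_RGB2BGR))
P=cloud(c).reshape(-1,3)
Q=P[(np.abs(P[:,0]-595)<55)&(np.abs(P[:,1]+148)<50)&(P[:,2]>28)&(P[:,2]<40)];print(len(Q),cv2.minAreaRect(Q[:,:2].astype(np.float32)))
Q=P[(np.abs(P[:,0]-595)<55)&(np.abs(P[:,1]+148)<50)&(P[:,2]>60)&(P[:,2]<85)];print(len(Q),cv2.minAreaRect(Q[:,:2].astype(np.float32)))
E
```

```text
clock: 24.38
eef_pos: [576.0, -209.7, 153.5]
eef_rot: [-3.141, -0.0, 1.633]
wrist_force: [-0.2, 1.0, -0.5]
finger_gap: 11.7
finger_force: 40.0
1032 ((593.1240844726562, -148.84967041015625), (75.90239715576172, 74.02508544921875), 3.6400673389434814)
782 ((619.0073852539062, -144.4788055419922), (12.488585472106934, 47.45256805419922), 4.039799690246582)
```

View pics/w7.png

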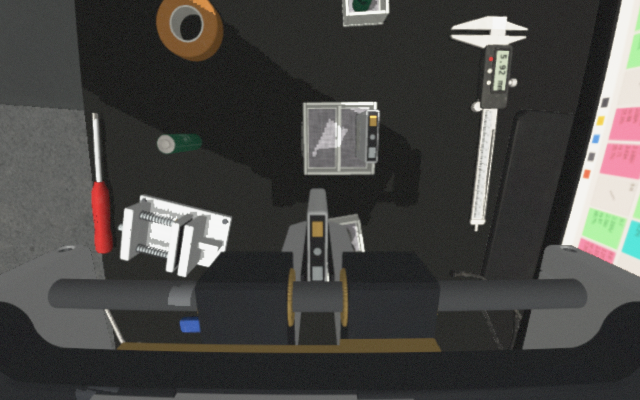

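The rack is fully in view at (303–378, 102–175), with the front bay empty and the neighbour against the rear wall. The held cell hangs straight in the fingers.

```bash
python3 -m creep '.5 .025 0 0 0 0;.6 .03 0 0 0 0;.39 .02 0 0 0 0;0 0 0 0 0 0;0 0 .5 0 0 0;0 0 .7 0 0 0;0 0 .6 0 0 0;0 0 .4 0 0 0;0 0 .2 0 0 0;0 0 .12 0 0 0;0 0 .06 0 0 0;0 0 0 0 0 0;0 0 0 0 0 0'
```

```text
clock: 26.05
eef_pos: [575.2, -150.6, 51.5]
eef_rot: [3.141, 0.0, 1.636]
wrist_force: [-0.5, 1.1, -2.1]
finger_gap: 11.6
finger_force: 40.0
```

```bash
python3 -m creep '0 0 .05 0 0 0;0 0 .03 0 0 0;0 0 0 0 0 0;0 0 0 0 0 0'
```

```text
clock: 26.55
eef_pos: [575.1, -150.5, 47.9]
eef_rot: [3.142, 0.0, 1.636]
wrist_force: [0.2, -0.1, -0.7]
finger_gap: 11.3
finger_force: 40.0
```

```bash
python3 -m creep '0 0 .02 0 0 0;0 0 0 0 0 0'; python3 -m creep '0 0 0 0 0 0;0 0 0 0 0 0;0 0 0 0 0 0;0 0 0 0 0 0' .66; python3 -m creep '0 0 -.3 0 0 0;0 0 -.7 0 0 0;0 0 -.7 0 0 0;0 0 -.3 0 0 0;0 0 0 0 0 0;0 0 0 0 0 0'
python3 - <<'E'
from h import *
c=snap('wrist','w8');P=cloud(c).reshape(-1,3)
Q=P[(np.hypot(P[:,0]-575,P[:,1]+150)<28)&(P[:,2]>60)&(P[:,2]<90)];print(len(Q),np.median(Q,0),cv2.minAreaRect(Q[:,:2].astype(np.float32)))
E
```

```text
clock: 26.8
eef_pos: [575.2, -150.5, 47.3]
eef_rot: [3.141, 0.0, 1.636]
wrist_force: [-1.4, 0.5, 2.8]
finger_gap: 11.7
finger_force: 40.0
clock: 27.3
eef_pos: [575.0, -150.5, 47.0]
eef_rot: [-3.141, -0.0, 1.636]
wrist_force: [0.3, -0.2, -0.6]
finger_gap: 31.9
finger_force: 0.0
clock: 28.05
eef_pos: [574.6, -150.4, 126.0]
eef_rot: [-3.14, -0.001, 1.636]
wrist_force: [-0.7, -0.0, -0.4]
finger_gap: 31.6
finger_force: 0.0
752 [ 573.70398298 -148.97531684   73.85523116] ((573.9398803710938, -150.5195770263672), (11.529679298400879, 46.439292907714844), 3.6672792434692383)
```

Prismatic cell stands in its bay. Last is the round cell.

```bash
python3 -m creep '-.01 -.7 0 0 0 0;-.02 -.9 0 0 0 0;-.02 -.9 0 0 0 0;-.01 -.7 0 0 0 0;-.01 -.49 0 0 0 -.019;0 0 0 0 0 0;0 0 0 0 0 0;0 0 0 0 0 0' 0
python3 - <<'E'
from h import *
c=snap('wrist','w9');P=cloud(c).reshape(-1,3)
Q=P[(np.hypot(P[:,0]-428,P[:,1]+162)<28)&(P[:,2]>58)&(P[:,2]<75)];print(len(Q),np.median(Q,0),cv2.minEnclosingCircle(Q[:,:2].astype(np.float32)))
E
```

```text
clock: 29.1
eef_pos: [428.4, -162.8, 126.8]
eef_rot: [-3.141, -0.0, 1.695]
wrist_force: [-0.9, 1.0, 0.1]
finger_gap: 93.9
finger_force: 0.0
347 [ 427.13402632 -161.76355973   64.31478671] ((427.2538757324219, -162.4551239013672), 9.352797508239746)
```

```bash
python3 -m creep '0 -.02 .7 0 0 0;0 0 .7 0 0 0;0 0 .6 0 0 0;0 0 .25 0 0 0;0 0 .13 0 0 0;0 0 0 0 0 0;0 0 0 0 0 0' 0; python3 -m creep '0 0 0 0 0 0;0 0 0 0 0 0;0 0 0 0 0 0;0 0 0 0 0 0;0 0 0 0 0 0;0 0 0 0 0 0;0 0 0 0 0 0;0 0 0 0 0 0;0 0 0 0 0 0' 1 20; python3 -m creep '0 0 -.3 0 0 0;0 0 -.8 0 0 0;0 0 -.8 0 0 0;0 0 -.6 0 0 0;0 0 0 0 0 0;0 0 0 0 0 0'
```

```text
clock: 30.02
eef_pos: [427.5, -163.2, 32.5]
eef_rot: [3.141, 0.001, 1.695]
wrist_force: [0.1, 0.5, 0.7]
finger_gap: 94.0
finger_force: 0.0
clock: 31.15
eef_pos: [427.1, -163.0, 31.8]
eef_rot: [-3.142, -0.0, 1.695]
wrist_force: [0.5, -0.4, 1.2]
finger_gap: 17.4
finger_force: 20.0
clock: 31.9
eef_pos: [426.8, -162.8, 131.3]
eef_rot: [-3.141, -0.0, 1.695]
wrist_force: [0.7, 0.2, -0.8]
finger_gap: 17.6
finger_force: 20.0
```

```bash
python3 -m creep '.25 .4 0 0 0 0;.5 .79 0 0 0 0;.5 .79 0 0 0 0;.5 .79 0 0 0 0;.5 .79 0 0 0 0;.5 .79 0 0 0 0;.25 .4 0 0 0 0;0 0 0 0 0 0;0 0 0 0 0 0;0 0 0 0 0 0'
python3 - <<'E'
from h import *
c=snap('wrist','w10');P=cloud(c).reshape(-1,3)
Q=P[(np.abs(P[:,0]-603)<38)&(np.abs(P[:,1]-32)<75)&(P[:,2]>25)&(P[:,2]<35)];print(len(Q),cv2.minAreaRect(Q[:,:2].astype(np.float32)))
for y in(-7,32,71):
  Q=P[(np.abs(P[:,0]-603)<20)&(np.abs(P[:,1]-y)<15)&(P[:,2]>58)&(P[:,2]<80)];print(len(Q),Q.mean(0) if len(Q) else '')
E
```

```text
clock: 33.15
eef_pos: [600.4, -20.7, 131.8]
eef_rot: [-3.141, 0.0, 1.695]
wrist_force: [0.0, 1.1, -0.3]
finger_gap: 17.4
finger_force: 20.0
1336 ((603.4539184570312, 31.097488403320312), (43.492889404296875, 120.64183807373047), 7.13961935043335)
361 [607.06055818  -8.84737874  67.11271376]
376 [604.78485151  33.57474764  67.5178201 ]
0
```

View pics/w10.png

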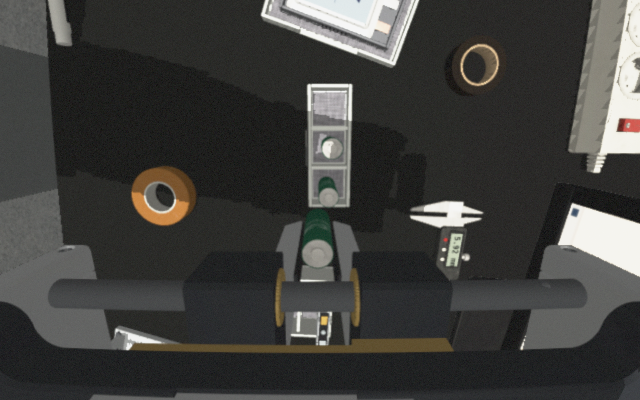

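The cell box is fully visible at (307–352, 84–207), with the far bay empty.

```bash
python3 -m creep '.5 .05 0 0 0 0;.8 .08 0 0 0 0;.65 .07 0 0 0 0;.3 .035 0 0 0 0;0 0 0 0 0 0;0 0 0 0 0 0;0 0 .4 0 0 0;0 0 .7 0 0 0;0 0 .6 0 0 0;0 0 .4 0 0 0;0 0 .15 0 0 0;0 0 .08 0 0 0;0 0 .03 0 0 0;0 0 0 0 0 0;0 0 0 0 0 0'
```

```text
clock: 35.08
eef_pos: [599.1, 70.2, 37.8]
eef_rot: [3.141, 0.0, 1.695]
wrist_force: [-0.5, 0.7, -0.5]
finger_gap: 17.6
finger_force: 20.0
```

```bash
python3 -m creep '0 0 .04 0 0 0;0 0 .03 0 0 0;0 0 .015 0 0 0;0 0 0 0 0 0;0 0 0 0 0 0'; python3 -m creep '0 0 0 0 0 0;0 0 0 0 0 0;0 0 0 0 0 0;0 0 0 0 0 0' .55; python3 -m creep '0 0 -.3 0 0 0;0 0 -.7 0 0 0;0 0 -.7 0 0 0;0 0 -.8 0 0 0;0 0 -.8 0 0 0;0 0 0 0 0 0;0 0 0 0 0 0;0 0 0 0 0 0;0 0 0 0 0 0'
python3 - <<'E'
from h import *
c=snap('wrist','w11');P=cloud(c).reshape(-1,3)
Q=P[(np.hypot(P[:,0]-599,P[:,1]-70)<20)&(P[:,2]>58)&(P[:,2]<80)];print(len(Q),np.median(Q,0),cv2.minEnclosingCircle(Q[:,:2].astype(np.float32)))
c=snap('side','s11')
cv2.imwrite('pics/s11z.png',cv2.resize(cv2.imread('pics/s11.png')[100:300,220:420],None,fx=3,fy=3,interpolation=2))
E
```

```text
clock: 35.7
eef_pos: [599.0, 70.2, 34.8]
eef_rot: [3.141, 0.0, 1.695]
wrist_force: [-3.6, -1.0, 7.7]
finger_gap: 17.9
finger_force: 20.0
clock: 36.2
eef_pos: [598.8, 70.1, 33.9]
eef_rot: [-3.141, -0.0, 1.695]
wrist_force: [0.2, 0.8, -0.8]
finger_gap: 42.6
finger_force: 0.0
clock: 37.33
eef_pos: [598.6, 70.2, 165.3]
eef_rot: [-3.14, -0.0, 1.695]
wrist_force: [0.4, 0.8, -0.2]
finger_gap: 42.2
finger_force: 0.0
278 [597.20687944  71.1502332   67.43321923] ((597.3214721679688, 70.32949829101562), 9.239645957946777)
```

View pics/s11z.png

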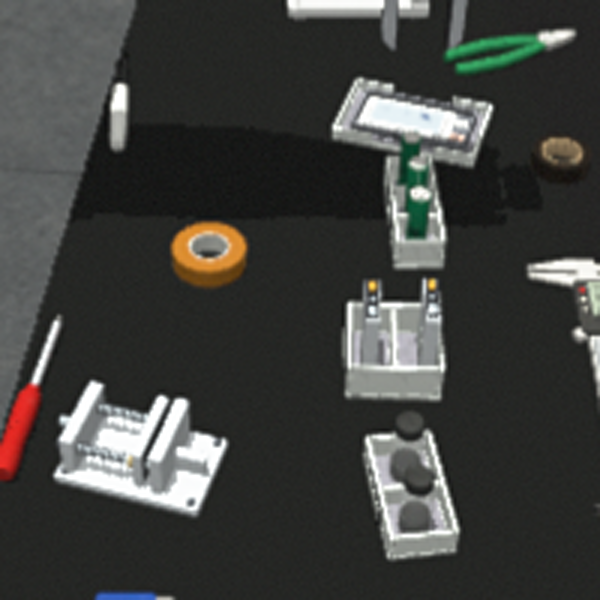

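View pics/w11.png

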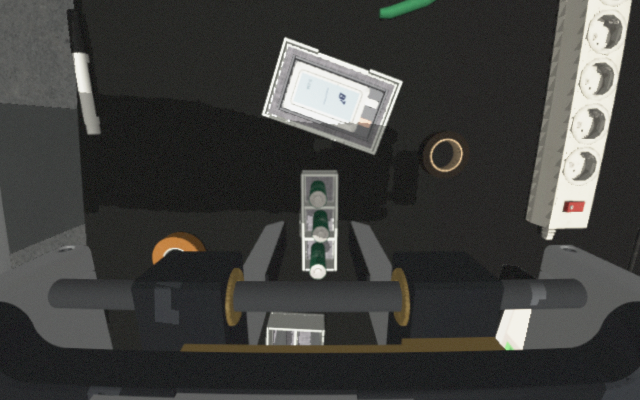

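The side view shows all four samples upright or flat in their holders and the clamp empty. In the wrist view three cells stand in the cell box, at (318,185), (320,225) and (317,262), and the gripper is clear.

```bash
python3 -c "
from cell import manip
print(manip.sign_off())"
```

```text
the job is handed in; nothing more can be done
None
```

I put all four samples in their holders, released them and handed the job in at about 37 s of the 115 s allowed; the final pictures show each in its place, but sign-off returned no verdict.

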